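# Clamp the fire tile and tuck the heat guard under its edge

## Task

On the torch bench, first turn the crank clockwise (seen from above) until the clamp's pad comes down and bears firmly on the fire tile. Then take the aluminium heat guard by its wooden handle and, copper edge first and square to the tile, tuck that edge about 30 mm under the tile's overhanging front edge without lifting or shifting the tile. Finish still holding the guard and pressing it firmly down flat on the base board; leave the other things on the bench alone.

Things in the scene. Friction and masses are not known exactly. Their poses are not given: they have to be found in the camera images.
- deck (a point): Point on the top of the jig's plywood base board (15 mm above the bench), mid-width, below the tile's front edge. x points into the jig (from the robot's side to the clamp), z up. The flat deck runs from 110 mm before this point (-x) to 40 mm past it, where a ledge rises 8 mm as a step. The tile lies on the ledge: the slot between deck and tile is 8 mm high, 40 mm deep.
- tile_edge (a point): Middle of the lower front edge of the loose terracotta fire tile (140 x 130 x 12 mm, 0.45 kg); x points into the tile (the direction to tuck in), z up. The tile rests on the ledge and overhangs it by about 40 mm towards the robot; its underside is 23 mm above the bench.
- crank (a joint): Crank angle, rad; grows clockwise seen from above. At 0 the knob lies straight beyond the axis (jig's +x). The pad goes down 3.18 mm per rad, the crank keeps its height. The pad meets the tile at about 3.8 rad; then its spring (4 N/mm) adds about 12.7 N per rad; hard stop at 6.6 rad. Turning takes about 3.5 N at the knob; it stays where it is left.
- crank_axis (a point): Point on the crank's vertical axis, at the height of the knob's middle; fixed to the jig, with the jig's axes.
- crank_knob (a point): The red upright knob on the crank arm, diameter 20 mm, 44 mm tall, spinning freely on its pin, 45 mm from the crank's axis. The point is 26 mm above the knob's foot (18 mm below its top), 134 mm above the bench. The crank arm is right beneath the knob's foot.
- guard_handle (a point): Centre of the upright wooden handle of the loose heat guard (0.24 kg): 60 mm long (its x), 16 mm wide (y), 45 mm tall, on an aluminium plate 110 (x) x 100 (y) x 4 mm. The point is 26.5 mm above the plate's underside, 75 mm behind its front edge and 35 mm before its back edge; x points to the front edge, z up.
- guard_front (a point): Middle of the guard's front edge (the one with the copper stripe), at the plate's underside; x points forward out of the plate, z up.
- mould: Black graphite bead mould block, 50 x 130 x 34 mm, origin at the centre of its underside; leave alone. It and the guard may lie on either side of the jig.
- stand: Wooden block 80 x 110 x 45 mm with thin upright rods and beads, up to 190 mm high, origin at the centre of its underside; leave alone.
- jar: Amber glass jar with white lid, diameter 64 mm, 85 mm tall, origin at the centre of its underside; leave alone.
- clamp_pad: Round rubber pad, diameter 36 mm, at the end of the clamp's spindle; the origin is the centre of its lower face.
- tile: The fire tile; origin at the centre of its underside.
- guard: The heat guard; origin at the centre of its plate's underside.
- jig: The jig, screwed to the bench: base board 300 x 160 mm with ledge and a blue C-shaped clamp frame on it (arm 36 mm wide, top 90 mm above the bench, from 32 to 157 mm past the origin). Origin at bench height, 30 mm past point deck along the jig's x.

How it is judged:
By the outcome, as a careful person would: the job done as asked, in the order asked, and still so for the second after the job is handed in, while the arm keeps its last pose, push and grip.
It also fails if it takes over 58 s, if anything falls off the work surface, if the arm or the gripper's body presses on something with over 40 N, if the wrist force passes 120 N, or if a joint passes its speed limit or range.

## Robot

A 6-joint arm with a two-finger parallel gripper is mounted at the origin on the work surface. World frame = base frame: x ahead of the robot, y to its left, z up, the work surface at z = 0. Lengths are in m, angles in rad, forces in N, time in s.
With the tool pointing down it reaches from about 0.325 to 0.85 m from the base axis. Payload 15.5 kg.
Tool frame: the origin (TCP) lies at the very end of the fingers, on their centre line; the grasp point (between the pads) lies 19 mm behind it (robot.grip_point_offset is the distance from the TCP to the grasp point, in m); z points along the fingers, y is the line along which they close (so a half turn about z gives the same grasp; the last joint's range is limited). The gripper opens to 91 mm and grips with 3 to 60 N. Pads are 32 mm wide; open, the fingers measure 118 mm over their backs; the gripper's body (76 mm by 178 mm) begins 60 mm behind the grasp point.
Start: joints at [-1.438, 0.494, 1.345, -0, 1.302, -0.096], TCP at [0.142, -0.609, 0.214] pointing down, gripper open.
Joint ranges: [-2.91, 2.91], [-0.82, 2.16], [0.22, 2.67], [-1.22, 4.37], [0.12, 2.79], [-3.08, 3.08]. Speed limits (rad/s): [1.89, 1.89, 2.57, 3.01, 3.01, 3.01].

## Interface

Orientations are given as a unit quaternion [w, x, y, z].
In Python, from cell import monitor, read_camera, get_calibration, job, silhouettes, robot gives the robot as it stands.
- The arm moves only by the tool send_rows, never from a script. Its argument "rows" is a list that holds one entry, the list of rows, each a list of 7 numbers: the turn, a rotation vector about the world's x, y, z scaled (see below), then the shift along the world's x, y, z scaled (see below), then the closure, from -1 (fully open) to 1 (shut), so that 0 is half open. A call has 1 to 10 rows; each row is the pose to reach, as a shift and turn from the pose commanded when the call began; what a row does not reach only later rows make up. The controller multiplies each number of a shift by 30 cm and each number of a turn by pi/4 rad. A row lasts 1/10 s, in which the tool goes at most 50 mm and 8.59 degrees, less where a joint would pass 70% of its speed; a pose out of reach is approached as far as the arm can. A call with a number of a shift or a turn outside -1 to 1 is refused whole. A call with a gripper value outside its range is refused whole. The fingers move at their own pace and stop on an object; "force" is the grip in N (left out, the last holds). Time passes only in rows, so rows that repeat a pose let the fingers close. It gives the time, the measured TCP pose, the force, the opening and the grip force at its end, in the units of the state.
- monitor.observe(): the state, without advancing time (a new reading comes with each control period).
- read_camera(name): name is "side" or "top" or "wrist"; returns the picture (420x560x3 uint8, red, green, blue); there is no depth.
- get_calibration(name): a dict with "intrinsics" (3x3 intrinsics, pixels), "D" ([k1, k2, p1, p2, k3] as OpenCV has them; the pictures are not rectified), "R" (3x3) and "t" (3): a world point X has camera coordinates R X + t; the wrist camera has in their place "hand_eye" (4x4, takes a point from camera to tool coordinates, whose origin is the TCP and whose axes are the flange's). Camera axes: x right, y down, z forward; pixel columns grow to the right and rows downward; lengths in m; the calibration is good to about 2 mm. A picture is of the moment at which its call begins: read the wrist's pose just before it. get_calibration takes no time and is no camera call.
- job.finish_job(): hands the job in; it is judged then, once.
Trained networks look in the newest picture that a camera, given by its name, has taken for a name from the list of things; names that differ only in an ending like _2 or _b are one class to them, and where a whole thing is asked for, a point or a joint stands for the part that bears it (a point fixed in the world has none). Each returns a list of dicts, best first, with "conf" (0 to 1); they miss things now and then, are a little off and sometimes report something else, mostly with a low value. They report only what shows in the picture. A call takes as long as a camera call.
- silhouettes(camera, label): "region" (420x560 bool, what is visible of it) and "position" ([column, row] in pixels, amid what is visible of it).
The state is a dict: "clock": time; "joint_pos": joint angles; "dq": joint speeds; "joint_torque": joint torques, N m; "tool_pos": TCP position; "orientation": TCP orientation; "ft_force": force on the tool from outside, world axes, zero at the start; "ft_torque": the same for the moment, N m; "grip_width": opening from 0.0 (shut) to 1.0 (fully open); "finger_force": force on a finger pad.
Only numpy, scipy, OpenCV 4.12 (cv2) and the standard library are available. Lean on these libraries where they do the work, as an engineer would, in place of code of your own. Each camera call takes 0.05 s, during which the arm holds its last target. There are 200 camera calls.

## Working session

There is one attempt and no reset: what is moved stays moved. The work goes in short steps, Python scripts to look and compute and a tool call to move; the robot and the scene stay as the last step left them, time stands still between calls to the robot, and variables do not carry over. Pictures are saved under pics/ and viewed, at most 10 in all, crops included, and the job is handed in when it is done.

Besides the shell and the picture viewer there is one more tool, called as a command line: name --argument value ..., lists and objects as JSON in quotes. send_rows: Moves the arm, as the interface text tells. Its arguments: {"type":"object","properties":{"rows":{"type":"array","items":{"type":"array","items":{"type":"array","items":{"type":"number"}}}},"force":{"type":"number"}},"required":["rows"]}

```bash
mkdir -p pics; ls
python3 - <<'E'
from cell import *
import cv2,numpy as np
ims=[]
for c in ["side","top"]:
    im=read_camera(c)
    for l in ["tile","guard","crank_knob","jig","mould","stand","jar","guard_handle","clamp_pad"]:
        for d in silhouettes(c,l)[:2]:
            print(c,l,round(d["conf"],2),np.round(d["position"]),d["region"].sum())
    cv2.imwrite(f"pics/{c}0.png",im[:,:,::-1])
    k=get_calibration(c);print({a:np.round(b,4).tolist() for a,b in k.items()})
k=get_calibration("wrist");print({a:np.round(b,4).tolist() for a,b in k.items()})
print(monitor.observe())
E
```

```text
pics
side tile 0.76 [266. 241.] 1562
side tile 0.46 [255. 228.] 104
side guard 0.82 [282. 315.] 1647
side crank_knob 0.6 [248. 193.] 92
side crank_knob 0.23 [258. 237.] 4241
side jig 0.65 [259. 232.] 4203
side jig 0.41 [189. 294.] 2076
side mould 0.8 [325. 181.] 479
side mould 0.56 [189. 294.] 2002
side stand 0.66 [191. 295.] 1933
side jar 0.96 [257. 165.] 557
side guard_handle 0.94 [285. 314.] 1736
side guard_handle 0.17 [249. 202.] 245
side clamp_pad 0.53 [257. 228.] 107
side clamp_pad 0.3 [324. 180.] 515
{'intrinsics': [[531.7575, 0.0, 271.5659], [0.0, 531.7575, 200.9458], [0.0, 0.0, 1.0]], 'D': [-0.1886, 0.0, 0.0, 0.0, 0.0], 'R': [[-0.9796, -0.1999, -0.0189], [-0.0912, 0.5267, -0.8451], [0.1789, -0.8262, -0.5342]], 't': [0.5322, 0.1413, 1.3082]}
top tile 0.89 [257. 212.] 2916
top guard 0.79 [159. 259.] 2129
top crank_knob 0.57 [276. 180.] 76
top jig 0.6 [266. 242.] 6316
top mould 0.59 [412. 260.] 1382
top stand 0.56 [149. 164.] 2155
top stand 0.43 [155. 260.] 2138
top jar 0.73 [426. 160.] 898
top guard_handle 0.85 [155. 258.] 2153
top guard_handle 0.32 [258. 219.] 2768
{'intrinsi
[... 506 characters left out ...]
': 1.0, 'joint_pos': array([-1.43749428e+00,  4.93638304e-01,  1.34551831e+00,  4.67423593e-05,
        1.30252178e+00, -9.54900324e-02]), 'dq': array([-0.0011015 , -0.00039221, -0.00022373, -0.00057625, -0.00179819,
       -0.00055879]), 'joint_torque': array([ 1.10013996e-03, -8.78701758e+01, -3.82238889e+01,  7.07563106e-02,
        4.42201516e-02,  4.80820086e-05]), 'tool_pos': array([ 0.14177324, -0.60869045,  0.21388492]), 'orientation': array([-4.32873795e-05,  9.93464612e-01,  1.14140541e-01,  2.17204588e-05]), 'ft_force': array([ 0.21037207,  0.51873965, -0.48380833]), 'ft_torque': array([ 0.02696034,  0.00508182, -0.01085433]), 'finger_force': 0.0, 'grip_width': 0.9970601544391897}
```

View pics/top0.png

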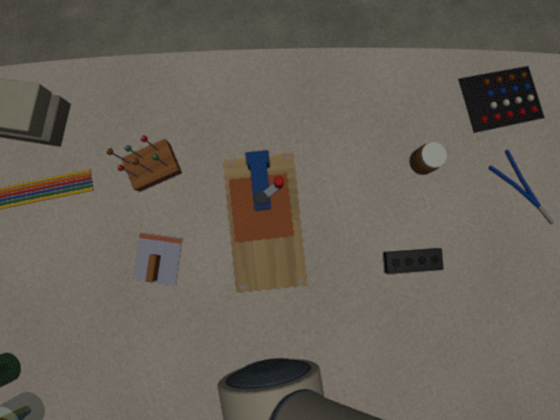

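View pics/side0.png

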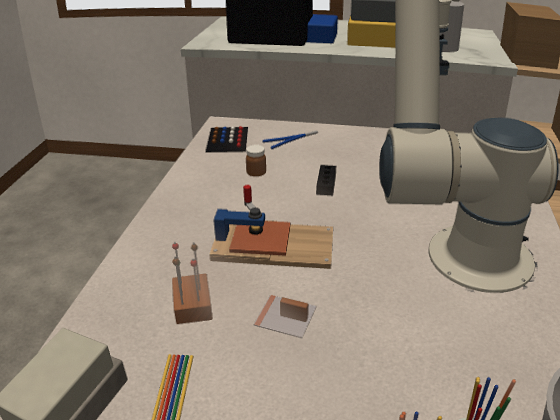

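```bash
cat > h.py <<'E'
from cell import *
import cv2,numpy as np
from scipy.spatial.transform import Rotation as Rot
def pose(c):
    k=get_calibration(c)
    if "R" in k: return k,np.array(k["R"]),np.array(k["t"])
    s=monitor.observe(); q=s["orientation"]; T=np.eye(4)
    T[:3,:3]=Rot.from_quat([q[1],q[2],q[3],q[0]]).as_matrix(); T[:3,3]=s["tool_pos"]
    M=np.linalg.inv(T@np.array(k["hand_eye"])); return k,M[:3,:3],M[:3,3]
def toplane(P,px,z):
    k,R,t=P
    u=cv2.undistortPoints(np.array(px,float).reshape(-1,1,2),np.array(k["intrinsics"]),np.array(k["D"])).reshape(-1,2)
    d=np.c_[u,np.ones(len(u))]@R; o=-R.T@t
    return (o+d*((z-o[2])/d[:,2])[:,None])
def project(P,X):
    k,R,t=P
    return cv2.projectPoints(np.array(X,float).reshape(-1,1,3),cv2.Rodrigues(R)[0],t,np.array(k["intrinsics"]),np.array(k["D"]))[0].reshape(-1,2)
def rect(P,m,z):
    c=max(cv2.findContours(m.astype(np.uint8),cv2.RETR_EXTERNAL,cv2.CHAIN_APPROX_NONE)[0],key=len).reshape(-1,2)
    W=toplane(P,c,z)[:,:2]
    (x,y),(w,h),a=cv2.minAreaRect((W*1000).astype(np.float32))
    return np.round([x,y,w,h,a],1)
def tri(Ps,pxs):
    A=[];b=[]
    for P,px in zip(Ps,pxs):
        k,R,t=P;u=cv2.undistortPoints(np.array(px,float).reshape(-1,1,2),np.array(k["intrinsics"]),np.array(k["D"])).ravel()
        for i in (0,1): A.append(R[i]-u[i]*R[2]);b.append(u[i]*t[2]-t[i])
    return np.linalg.lstsq(np.array(A),np.array(b),rcond=None)[0]
E
python3 - <<'E'
from h import *
P=pose("top"); im=read_camera("top")
for l,z in [("tile",.035),("guard",.004),("jig",.015),("mould",.034),("stand",.045)]:
    d=silhouettes("top",l)
    if d: print(l,rect(P,d[0]["region"],z))
S=pose("side")
print("knob",tri([P,S],[[276,180],[248,193]]), toplane(P,[[278,181],[276,180]],.134), toplane(S,[[248,193]],.134))
print("board corners",toplane(P,[[237,292],[307,285],[297,155],[225,158]],.015)[:,:2])
print("jar",toplane(P,[[434,156]],.085))
E
```

```text
tile [563.3  46.8 142.5 130.8   4.9]
guard [454.7 285.5 101.7 110.2  79.4]
jig [536.5  40.5 315.4 159.7   4.6]
mould [ 432.8 -286.6   50.9  137.7    3.5]
stand [669.2 298.6 115.7 130.   22.8]
knob [0.60204718 0.01133485 0.13346229] [[0.60305649 0.00797942 0.134     ]
 [0.6051611  0.01187665 0.134     ]] [[0.59847234 0.01240817 0.134     ]]
board corners [[ 0.37534202  0.10528945]
 [ 0.38630758 -0.05076298]
 [ 0.67976622 -0.0377117 ]
 [ 0.67741281  0.12599993]]
jar [[ 0.65714122 -0.32970002  0.085     ]]
```

send_rows --rows '[[[0,0,0,0.1,0.15,0.1,-1],[0,0,0,0.2,0.3,0.2,-1],[0,0,-0.05,0.25,0.45,0.3,-1],[0,0,-0.1,0.3,0.6,0.4,-1],[0,0,-0.15,0.35,0.75,0.45,-1],[0,0,-0.18,0.4,0.9,0.45,-1],[0,0,-0.18,0.5,1,0.45,-1],[0,0,-0.18,0.6,1,0.45,-1],[0,0,-0.18,0.6,1,0.45,-1]]]'

```text
clock: 2.2
tool_pos: [0.3252, -0.3063, 0.3496]
orientation: [0.0, 0.999, 0.046, 0.001]
ft_force: [-1.1, -1.2, -0.1]
grip_width: 1.001
finger_force: 0.0
```

send_rows --rows '[[[0,0,0,0.1,0.15,0,-1],[0,0,0,0.2,0.3,0,-1],[0,0,0,0.3,0.45,0,-1],[0,0,0,0.4,0.6,0,-1],[0,0,0,0.5,0.75,0,-1],[0,0,0,0.58,0.9,0,-1],[0,0,0,0.58,1,0,-1],[0,0,0,0.58,1,0,-1],[0,0,0,0.58,1,0,-1]]]'

```text
clock: 3.1
tool_pos: [0.4958, -0.0081, 0.3487]
orientation: [0.0, 0.999, 0.045, -0.0]
ft_force: [0.9, -0.3, 0.7]
grip_width: 0.998
finger_force: 0.0
```

Run:
```python
from h import *
P=pose("wrist"); im=read_camera("wrist"); s=monitor.observe(); print(s["tool_pos"],s["orientation"],s["joint_pos"])
cv2.imwrite("pics/w1.png",im[:,:,::-1])
for l,z in [("tile",.035),("guard",.004),("jig",.015),("crank_knob",.134)]:
    for d in silhouettes("wrist",l)[:1]: print(l,d["conf"],d["position"],rect(P,d["region"],z),toplane(P,[d["position"]],z))
```

```text
[ 0.49561486 -0.00906001  0.34882306] [ 1.70299020e-04  9.99030671e-01  4.40189469e-02 -1.47069090e-04] [-1.38526184e-01  1.94793262e-01  1.43571132e+00 -3.89025954e-04
  1.51131549e+00  1.34422696e+00]
tile 0.81 [240.6, 141.0] [562.1  47.2 140.  132.2   4.9] [[0.54772511 0.05707828 0.035     ]]
guard 0.73 [106.4, 183.3] [449.5 288.  102.7 126.5  81. ] [[0.45789773 0.28493944 0.004     ]]
jig 0.68 [256.4, 138.0] [539.4  40.9 316.1 163.2   4.8] [[0.55373313 0.03491786 0.015     ]]
crank_knob 0.7 [442.1, 226.4] [ 464.5 -224.9   45.4  114.1    1.8] [[ 0.46726018 -0.2240005   0.134     ]]
```

View pics/w1.png

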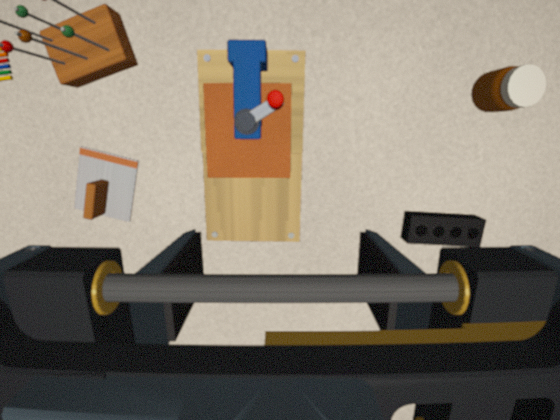

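Run:
```python
from h import *
P=pose("wrist"); im=cv2.imread("pics/w1.png")[:,:,::-1].astype(int)
r,g,b=im[...,0],im[...,1],im[...,2]
m=((r>120)&(g<60)&(b<60)).astype(np.uint8); m[:60]=0;m[140:]=0;m[:,:260]=0
ys,xs=np.nonzero(m); print(len(xs),xs.min(),xs.max(),ys.min(),ys.max()); c=[xs.mean(),ys.mean()]
print("knob top",toplane(P,[c],.152), toplane(P,[[xs.min(),c[1]],[xs.max(),c[1]]],.152)[:,1])
print("hub",[toplane(P,[[246,121]],z)[0,:2].round(4) for z in (.1,.11,.12)])
print("board",toplane(P,[[206,241],[299,242],[305,51],[198,51]],.015)[:,:2].round(4))
print("tile front top",toplane(P,[[207,178],[290,178]],.035)[:,:2].round(4), toplane(P,[[204,83],[291,84]],.035)[:,:2].round(4))
print("guard",toplane(P,[[81,147],[138,160],[131,220],[74,208]],.004)[:,:2].round(4))
```

```text
225 267 282 90 107
knob top [[0.60234648 0.00511478 0.152     ]] [ 0.01395443 -0.00278525]
hub [array([0.5765, 0.0416]), array([0.5763, 0.0405]), array([0.576 , 0.0394])]
board [[ 0.3747  0.1079]
 [ 0.3867 -0.0515]
 [ 0.6874 -0.0307]
 [ 0.6747  0.1291]]
tile front top [[ 0.4871  0.1045]
 [ 0.498  -0.025 ]] [[ 0.6272  0.1135]
 [ 0.636  -0.0137]]
guard [[0.5171 0.3244]
 [0.5028 0.2274]
 [0.3976 0.2428]
 [0.4106 0.3447]]
```

send_rows --rows '[[[0,0,0,0.15,0.02,-0.1,0],[0,0,0,0.3,0.05,-0.2,0],[0,0,0,0.356,0.05,-0.3,0],[0,0,0,0.356,0.05,-0.4,0],[0,0,0,0.356,0.05,-0.5,0],[0,0,0,0.356,0.05,-0.5,0],[0,0,0,0.356,0.05,-0.5,0]]]'

```text
clock: 4.05
tool_pos: [0.6026, 0.0055, 0.1996]
orientation: [-0.0, 0.999, 0.043, -0.0]
ft_force: [0.3, -0.7, 1.1]
grip_width: 0.5
finger_force: 0.0
```

Run:
```python
from h import *
P=pose("wrist"); im=read_camera("wrist"); s=monitor.observe(); print(s["tool_pos"],s["grip_width"])
cv2.imwrite("pics/w2.png",im[:,:,::-1])
im=im.astype(int); r,g,b=im[...,0],im[...,1],im[...,2]
m=((r>120)&(g<60)&(b<60)).astype(np.uint8)
n,l,st,ce=cv2.connectedComponentsWithStats(m)
for i in range(1,n):
    if st[i,4]>150: print(st[i],ce[i],toplane(P,[ce[i]],.152))
```

```text
[0.60325006 0.00559443 0.20056226] 0.5015126660725281
[266 215  25  28 510] [277.90196078 229.08235294] [[0.60446142 0.00733602 0.152     ]]
```

View pics/w2.png

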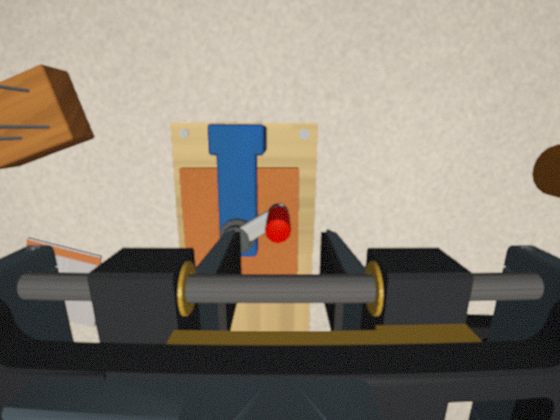

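send_rows --rows '[[[0,0,0,0,0.005,-0.14,0],[0,0,0,0,0.005,-0.28,0],[0,0,0,0,0.005,-0.28,0],[0,0,0,0,0.005,-0.28,0.8],[0,0,0,0,0.005,-0.28,1],[0,0,0,0,0.005,-0.28,1],[0,0,0,0,0.005,-0.28,1]]]' --force 20

```text
clock: 4.8
tool_pos: [0.6036, 0.0075, 0.1167]
orientation: [0.0, 0.999, 0.044, 0.001]
ft_force: [-0.2, -1.7, 8.8]
grip_width: 0.212
finger_force: 20.0
```

```bash
cat >> h.py <<'E'
def arc(A,cmd,a0,a1,n,yaw=np.radians(4.5),R=.045):
    for a in np.linspace(a0,a1,n+1)[1:]:
        p=np.array(A)+R*np.array([np.cos(yaw-a),np.sin(yaw-a)])
        print(round(a,2),((p-cmd)/.3).round(3).tolist())
E
python3 -c "
from h import *
s=monitor.observe();print(s['tool_pos'],s['ft_force'])
arc([.5765,.0425],[.6026,.0078],1.01,1.81,5)"
```

```text
[0.60362933 0.00752887 0.11666662] [-0.22085021 -1.66622087  8.83231602]
1.17 [-0.018, -0.017]
1.33 [-0.04, -0.027]
1.49 [-0.063, -0.032]
1.65 [-0.087, -0.034]
1.81 [-0.111, -0.032]
```

send_rows --rows '[[[0,0,0,0,0,0.007,1],[0,0,0,-0.018,-0.017,0.007,1],[0,0,0,-0.04,-0.027,0.007,1],[0,0,0,-0.063,-0.032,0.007,1],[0,0,0,-0.087,-0.034,0.007,1],[0,0,0,-0.111,-0.032,0.007,1],[0,0,0,-0.111,-0.032,0.007,1]]]'

```text
clock: 5.5
tool_pos: [0.5683, -0.0006, 0.117]
orientation: [-0.001, 0.999, 0.044, -0.0]
ft_force: [-0.5, 10.1, -5.7]
grip_width: 0.212
finger_force: 20.0
```

```bash
python3 -c "
from h import *
arc([.5765,.044],[.5693,-.0018],1.81,3.41,8)"
```

```text
2.01 [-0.029, 0.012]
2.21 [-0.056, 0.026]
2.41 [-0.079, 0.044]
2.61 [-0.099, 0.067]
2.81 [-0.114, 0.093]
3.01 [-0.123, 0.121]
3.21 [-0.126, 0.151]
3.41 [-0.123, 0.181]
```

send_rows --rows '[[[0,0,0,-0.029,0.012,-0.003,1],[0,0,0,-0.056,0.026,-0.003,1],[0,0,0,-0.079,0.044,-0.003,1],[0,0,0,-0.099,0.067,-0.003,1],[0,0,0,-0.114,0.093,-0.003,1],[0,0,0,-0.123,0.121,-0.003,1],[0,0,0,-0.126,0.151,-0.003,1],[0,0,0,-0.123,0.181,-0.003,1],[0,0,0,-0.123,0.181,-0.003,1]]]'

```text
clock: 6.4
tool_pos: [0.5329, 0.0537, 0.1168]
orientation: [-0.0, 0.999, 0.044, 0.001]
ft_force: [1.6, 2.9, 6.7]
grip_width: 0.214
finger_force: 20.0
```

```bash
python3 -c "
from h import *
arc([.5765,.044],[.5324,.0525],3.41,5.01,8)"
```

```text
3.61 [0.008, 0.029]
3.81 [0.022, 0.055]
4.01 [0.041, 0.078]
4.21 [0.065, 0.097]
4.41 [0.091, 0.111]
4.61 [0.12, 0.119]
4.81 [0.15, 0.122]
5.01 [0.18, 0.118]
```

send_rows --rows '[[[0,0,0,0.008,0.029,0,1],[0,0,0,0.022,0.055,0,1],[0,0,0,0.041,0.078,0,1],[0,0,0,0.065,0.097,0,1],[0,0,0,0.091,0.111,0,1],[0,0,0,0.12,0.119,0,1],[0,0,0,0.15,0.122,0,1],[0,0,0,0.18,0.118,0,1],[0,0,0,0.18,0.118,0,1]]]'

```text
clock: 7.3
tool_pos: [0.5869, 0.0879, 0.1167]
orientation: [0.0, 0.999, 0.044, 0.0]
ft_force: [0.6, -3.7, 9.9]
grip_width: 0.214
finger_force: 20.0
```

```bash
python3 -c "
from h import *
arc([.5765,.044],[.5864,.0879],5.01,6.01,6)"
```

```text
5.18 [0.023, -0.007]
5.34 [0.046, -0.019]
5.51 [0.066, -0.033]
5.68 [0.083, -0.051]
5.84 [0.097, -0.072]
6.01 [0.108, -0.095]
```

Last arc, then open half and lift away.

send_rows --rows '[[[0,0,0,0.023,-0.007,0,1],[0,0,0,0.046,-0.019,0,1],[0,0,0,0.066,-0.033,0,1],[0,0,0,0.083,-0.051,0,1],[0,0,0,0.097,-0.072,0,1],[0,0,0,0.108,-0.095,0,1],[0,0,0,0.108,-0.095,0,1]]]'

```text
clock: 8.0
tool_pos: [0.6191, 0.0596, 0.1168]
orientation: [-0.0, 0.999, 0.044, 0.0]
ft_force: [0.7, -1.1, 8.0]
grip_width: 0.211
finger_force: 20.0
```

send_rows --rows '[[[0,0,0,0,0,0.005,0],[0,0,0,0,0,0.005,0],[0,0,0,0,0,0.02,0],[0,0,0,0,0,0.15,0],[0,0,0,0,0,0.3,0],[0,0,0,-0.1,0.1,0.4,0],[0,0,0,-0.2,0.2,0.5,0],[0,0,0,-0.35,0.3,0.5,0],[0,0,0,-0.5,0.4,0.5,0],[0,0,0,-0.5,0.4,0.5,0]]]'

```text
clock: 9.0
tool_pos: [0.4645, 0.1813, 0.2667]
orientation: [-0.0, 0.999, 0.045, -0.001]
ft_force: [0.4, 0.5, -1.0]
grip_width: 0.5
finger_force: 0.0
```

Run:
```python
from h import *
P=pose("wrist"); im=read_camera("wrist"); s=monitor.observe(); print(s["tool_pos"],s["orientation"],s["joint_pos"],s["clock"])
cv2.imwrite("pics/w3.png",im[:,:,::-1])
for l,z in [("tile",.035),("guard",.004),("jig",.015)]:
    for d in silhouettes("wrist",l)[:1]: print(l,d["conf"],d["position"],rect(P,d["region"],z))
```

```text
[0.46513585 0.18127507 0.26667992] [-2.58298489e-04  9.98987680e-01  4.49818108e-02 -4.30866745e-04] [2.51458121e-01 2.63048265e-01 1.57000744e+00 7.06294591e-04
 1.30927454e+00 1.73207758e+00] 9.05
tile 0.59 [382.1, 131.3] [562.7  47.7 140.5 135.1   4.1]
guard 0.92 [204.8, 183.1] [450.5 288.2 102.4 121.8  79.9]
jig 0.78 [399.7, 116.7] [543.9  40.4 324.  167.5   4.3]
```

View pics/w3.png

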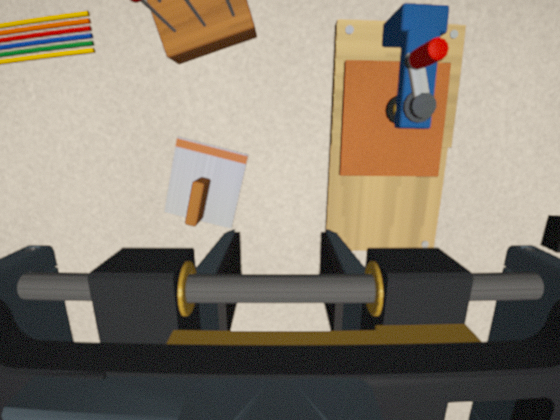

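Run:
```python
from h import *
im=cv2.imread("pics/w3.png")
cv2.imwrite("pics/c3.png",cv2.resize(im[128:240,150:260],None,fx=5,fy=5,interpolation=cv2.INTER_CUBIC))
P=pose("wrist")
c=toplane(P,[[178,138],[248,154],[231,228],[165,213]],.004)[:,:2]; print("guard",c.round(4),c.mean(0),[np.degrees(np.arctan2(*(a-b)[::-1])).round(1) for a,b in [(c[0],c[3]),(c[1],c[2])]],[np.linalg.norm(c[i]-c[i-1]).round(4) for i in range(4)])
print("tile",toplane(P,[[340,175],[438,176]],.035)[:,:2].round(4),"board",toplane(P,[[328,247],[338,22],[464,26]],.015)[:,:2].round(4))
```

```text
guard [[0.5209 0.3236]
 [0.5072 0.2269]
 [0.3991 0.245 ]
 [0.4132 0.3417]] [0.46011085 0.28432214] [np.float64(-9.5), np.float64(-9.5)] [np.float64(0.1091), np.float64(0.0976), np.float64(0.1097), np.float64(0.0977)]
tile [[ 0.4933  0.1037]
 [ 0.504  -0.0255]] board [[ 0.3862  0.1028]
 [ 0.6791  0.1262]
 [ 0.6928 -0.0329]]
```

View pics/c3.png

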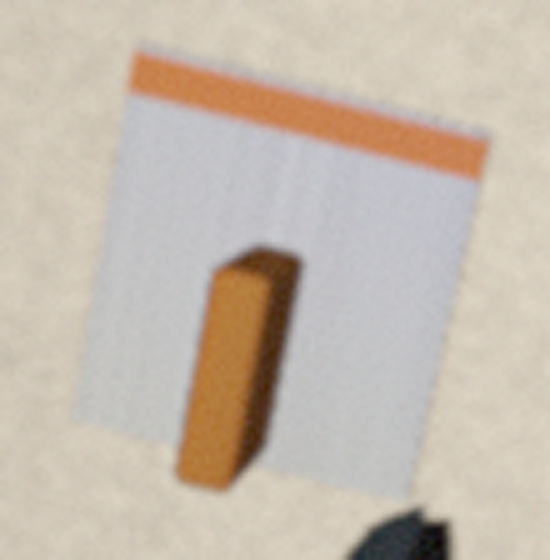

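Run:
```python
from h import *
P=pose("wrist")
c=toplane(P,[[193,182],[204.5,182],[196,226],[186,223]],.049)[:,:2]; print(c.round(4),c.mean(0),np.degrees(np.arctan2(*(c[0]+c[1]-c[2]-c[3])[::-1])))
s=monitor.observe(); print(s["tool_pos"], 2*np.degrees(np.arctan2(s["orientation"][2],s["orientation"][1])))
```

```text
[[0.4701 0.2896]
 [0.4713 0.2751]
 [0.4124 0.2847]
 [0.4153 0.2979]] [0.44230115 0.28682813] -8.910144887109846
[0.46940512 0.17922702 0.26635442] 5.027000226269612
```

send_rows --rows '[[[0,0,-0.1,-0.05,0.15,0,0],[0,0,-0.2,-0.106,0.3,0,0],[0,0,-0.322,-0.106,0.365,-0.15,0],[0,0,-0.322,-0.106,0.365,-0.3,0],[0,0,-0.322,-0.106,0.365,-0.45,0],[0,0,-0.322,-0.106,0.365,-0.6,0],[0,0,-0.322,-0.106,0.365,-0.6,0],[0,0,-0.322,-0.106,0.365,-0.6,0]]]'

```text
clock: 10.0
tool_pos: [0.4379, 0.2885, 0.0864]
orientation: [0.0, 0.997, -0.083, -0.001]
ft_force: [0.3, -0.0, 0.9]
grip_width: 0.505
finger_force: 0.0
```

Run:
```python
from h import *
P=pose("wrist"); im=read_camera("wrist"); s=monitor.observe(); print(s["tool_pos"], 2*np.degrees(np.arctan2(s["orientation"][2],s["orientation"][1])))
cv2.imwrite("pics/w4.png",im[:,:,::-1])
```

```text
[0.43850998 0.28896356 0.08754371] -9.529771308083427
```

View pics/w4.png

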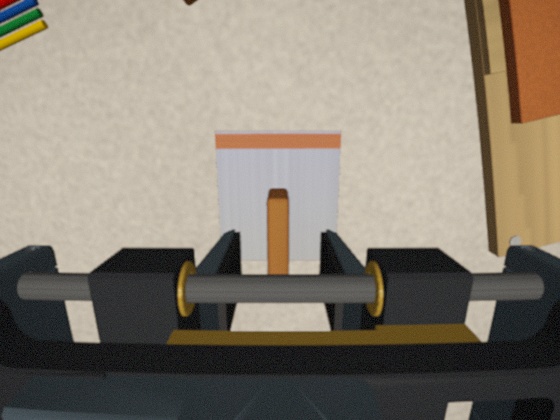

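Run:
```python
from h import *
P=pose("wrist")
c=toplane(P,[[216,131],[341,131]],.004); print(c.round(4)); m=c.mean(0)
t=monitor.observe()["tool_pos"]; y=np.radians(-9.53); d=(m-t)[:2]; print(d@[np.cos(y),np.sin(y)], d@[-np.sin(y),np.cos(y)])
print(np.degrees(np.arctan2(*(c[0]-c[1])[:2][::-1]))-90)
print("tile corner",toplane(P,[[516,123]],.035),"board",toplane(P,[[495,255]],.015))
```

```text
[[0.5181 0.3273 0.004 ]
 [0.5017 0.2295 0.004 ]]
0.07215971135722316 0.001399237874272926
-9.557918833056675
tile corner [[0.4889805  0.10950747 0.035     ]] board [[0.37864446 0.11129226 0.015     ]]
```

send_rows --rows '[[[0,0,0,0,0,-0.12,0],[0,0,0,0,0,-0.22,0],[0,0,0,0,0,-0.258,0],[0,0,0,0,0,-0.258,0],[0,0,0,0,0,-0.258,1],[0,0,0,0,0,-0.258,1],[0,0,0,0,0,-0.258,1],[0,0,0,0,0,-0.258,1],[0,0,0,0,0,-0.258,1]]]' --force 55

```text
clock: 10.95
tool_pos: [0.4373, 0.2891, 0.0094]
orientation: [-0.0, 0.997, -0.083, 0.0]
ft_force: [-0.9, -1.3, 11.8]
grip_width: 0.176
finger_force: 55.0
```

send_rows --rows '[[[0,0,0,0,0,0.1,1],[0,0,0,0,0,0.2,1],[0,0,0.05,-0.03,-0.15,0.25,1],[0,0,0.1,-0.06,-0.3,0.25,1],[0,0,0.15,-0.09,-0.45,0.25,1],[0,0,0.2,-0.12,-0.6,0.25,1],[0,0,0.26,-0.157,-0.75,0.25,1],[0,0,0.313,-0.157,-0.854,0.2,1],[0,0,0.313,-0.157,-0.854,0.1,1],[0,0,0.313,-0.157,-0.854,0.1,1]]]'

```text
clock: 11.95
tool_pos: [0.3885, 0.032, 0.037]
orientation: [-0.0, 0.999, 0.039, -0.002]
ft_force: [0.0, -0.1, -1.9]
grip_width: 0.174
finger_force: 55.0
```

send_rows --rows '[[[0,0,0,0,0,0,1],[0,0,0,0,0,0,1]]]'

```text
clock: 12.15
tool_pos: [0.3902, 0.0332, 0.0396]
orientation: [0.0, 0.999, 0.041, 0.0]
ft_force: [0.0, -0.4, -1.2]
grip_width: 0.172
finger_force: 55.0
```

Run:
```python
from h import *
P=pose("wrist"); im=read_camera("wrist"); s=monitor.observe(); print(s["tool_pos"], 2*np.degrees(np.arctan2(s["orientation"][2],s["orientation"][1])),s["orientation"],s["ft_force"])
cv2.imwrite("pics/w5.png",im[:,:,::-1])
np.savez("P5.npz",R=P[1],t=P[2])
cv2.imwrite("pics/c5.png",cv2.resize(im[40:250,150:430,::-1],None,fx=2.8,fy=2.8,interpolation=cv2.INTER_CUBIC))
```

```text
[0.39036705 0.03324132 0.03967255] 4.671910161030399 [6.59303281e-05 9.99168783e-01 4.07588042e-02 6.76530445e-04] [ 0.07564495  0.14815721 -1.46030138]
```

View pics/c5.png

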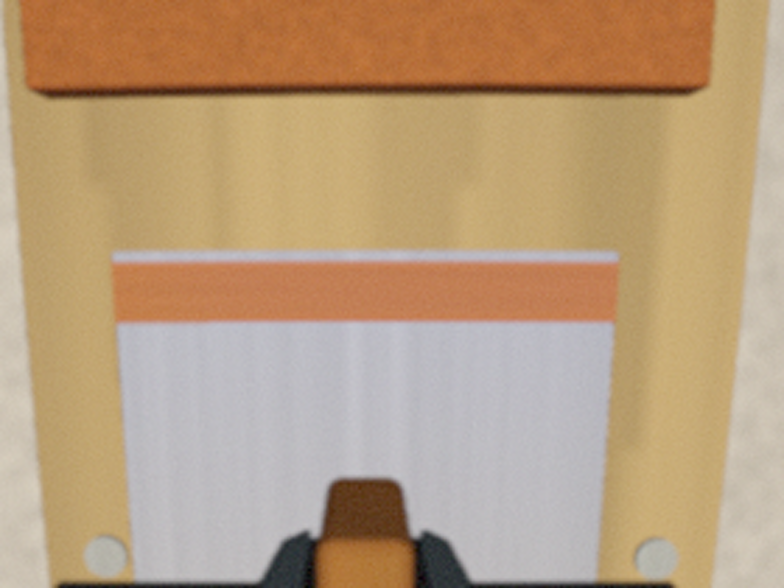

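Run:
```python
from h import *
n=np.load("P5.npz"); P=(get_calibration("wrist"),n["R"],n["t"])
f=lambda p:np.array(p)/2.8+[150,40]
a=toplane(P,f([[28,88],[710,84]]),.035)[:,:2]; b=toplane(P,f([[112,252],[618,252]]),.0343)[:,:2]
y=np.radians(4.67);u=np.array([np.cos(y),np.sin(y)]);v=np.array([-u[1],u[0]])
for q in (a,b): print(q.round(4),np.degrees(np.arctan2(*(q[0]-q[1])[::-1]))-90,np.linalg.norm(q[0]-q[1]))
d=a.mean(0)-b.mean(0); print("gap x,y",d@u,d@v); print("front from tcp",(b.mean(0)-[.39037,.03324])@u,(b.mean(0)-[.39037,.03324])@v)
```

```text
[[ 0.4878  0.1051]
 [ 0.499  -0.0236]] 4.9679135102095415 0.12918602212921346
[[ 0.4585  0.0886]
 [ 0.4665 -0.0106]] 4.644929790801385 0.0996059005850683
gap x,y 0.030894121151976515 -0.000743136910110082
front from tcp 0.07237329053084929 -0.00013977304549918235
```

send_rows --rows '[[[0,0,0,0,0,-0.03,1],[0,0,0,0,0,-0.047,1],[0,0,0,0,0,-0.047,1],[0,0,0,0,0,-0.047,1]]]'

```text
clock: 12.6
tool_pos: [0.3897, 0.0329, 0.0243]
orientation: [-0.0, 0.999, 0.04, -0.0]
ft_force: [-0.4, 1.2, -2.2]
grip_width: 0.172
finger_force: 55.0
```

send_rows --rows '[[[0,0,0,0.04,0.003,0,1],[0,0,0,0.07,0.006,0,1],[0,0,0,0.09,0.007,0,1],[0,0,0,0.105,0.009,0,1],[0,0,0,0.12,0.01,0,1],[0,0,0,0.13,0.011,0,1],[0,0,0,0.13,0.011,0,1]]]'

```text
clock: 13.3
tool_pos: [0.4292, 0.036, 0.0246]
orientation: [0.0, 0.999, 0.04, 0.0]
ft_force: [0.5, -0.5, -1.6]
grip_width: 0.174
finger_force: 55.0
```

send_rows --rows '[[[0,0,0,0.02,0.0015,0,1],[0,0,0,0.04,0.003,0,1],[0,0,0,0.06,0.0045,0,1],[0,0,0,0.073,0.006,0,1],[0,0,0,0.073,0.006,0,1],[0,0,0,0.073,0.006,0,1]]]'

```text
clock: 13.9
tool_pos: [0.4506, 0.0378, 0.0246]
orientation: [-0.0, 0.999, 0.04, -0.0]
ft_force: [-0.6, -0.2, -1.8]
grip_width: 0.178
finger_force: 55.0
```

Run:
```python
from h import *
P=pose("wrist"); im=read_camera("wrist"); s=monitor.observe(); print(s["tool_pos"], 2*np.degrees(np.arctan2(s["orientation"][2],s["orientation"][1])),s["ft_force"])
np.savez("P6.npz",R=P[1],t=P[2])
cv2.imwrite("pics/c6.png",cv2.resize(im[40:250,150:430,::-1],None,fx=2.8,fy=2.8,interpolation=cv2.INTER_CUBIC))
```

```text
[0.45044128 0.03778898 0.02455328] 4.605327606042955 [-0.10534407  0.13608566 -2.32710522]
```

View pics/c6.png

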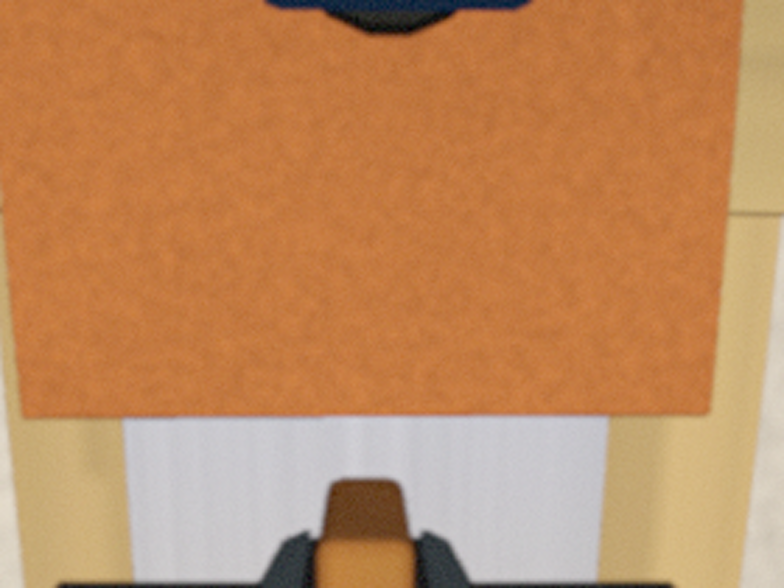

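Run:
```python
from h import *
n=np.load("P6.npz"); P=(get_calibration("wrist"),n["R"],n["t"])
a=toplane(P,np.array([[24,416],[711,413]])/2.8+[150,40],.035)[:,:2]
y=np.radians(4.6);u=np.array([np.cos(y),np.sin(y)])
print(a.round(4),np.degrees(np.arctan2(*(a[0]-a[1])[::-1]))-90,"depth", .0735-(a.mean(0)-[.45044,.03779])@u)
```

```text
[[ 0.488   0.1051]
 [ 0.4989 -0.0236]] 4.857603361722582 depth 0.03038250244202808
```

send_rows --rows '[[[0,0,0,0,0,-0.004,1],[0,0,0,0,0,-0.006,1],[0,0,0,0,0,-0.008,1],[0,0,0,0,0,-0.008,1],[0,0,0,0,0,-0.008,1]]]'

```text
clock: 14.45
tool_pos: [0.4506, 0.0378, 0.0241]
orientation: [0.0, 0.999, 0.04, 0.001]
ft_force: [-11.5, 0.8, 60.6]
grip_width: 0.176
finger_force: 55.0
```

send_rows --rows '[[[0,0,0,0,0,0.0025,1],[0,0,0,0,0,0.0025,1],[0,0,0,0,0,0.0025,1]]]'

```text
clock: 14.75
tool_pos: [0.4505, 0.0378, 0.0241]
orientation: [0.0, 0.999, 0.04, 0.0]
ft_force: [-7.1, -0.6, 36.0]
grip_width: 0.176
finger_force: 55.0
```

Run:
```python
from h import *
im=read_camera("side"); P=pose("wrist"); w=read_camera("wrist"); s=monitor.observe(); print(s["tool_pos"],s["orientation"],s["ft_force"],s["ft_torque"],s["clock"])
cv2.imwrite("pics/s7.png",np.hstack([cv2.resize(im[170:280,190:360,::-1],(394,255)),cv2.resize(w[40:250,150:430,::-1],(394,255))]))
```

```text
[0.45055175 0.03781418 0.02408547] [3.29848043e-05 9.99192363e-01 4.01801441e-02 4.19133308e-04] [-7.38632436  0.13201885 36.59046335] [ 0.09209745  1.23933748 -0.02445106] 14.85
```

View pics/s7.png

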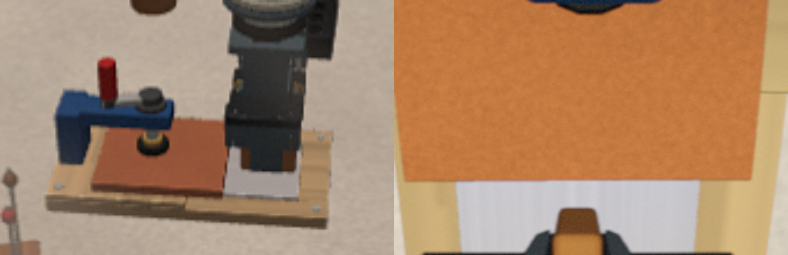

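send_rows --rows '[[[0,0,0,0,0,0.0007,1],[0,0,0,0,0,0.0007,1],[0,0,0,0,0,0.0007,1]]]'

```text
clock: 15.15
tool_pos: [0.4505, 0.0378, 0.0241]
orientation: [0.0, 0.999, 0.04, 0.0]
ft_force: [-6.5, 0.5, 30.5]
grip_width: 0.175
finger_force: 55.0
```

Run:
```python
from cell import *
print(monitor.observe()["ft_force"]); print(job.finish_job())
```

```text
[-6.49403976  0.53481215 30.51099628]
the job is handed in; nothing more can be done
None
```

The job is handed in at about 15 s, with no verdict returned. The crank is at about 6.0 rad with the pad on the tile (about 28 N by the spring rate given). The guard is tucked about 30 mm under the tile's front edge, square to within about 0.3°, and is still held and pressed down with about 30 N. While I set that press it briefly reached 61 N at the wrist, under the 120 N limit.

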